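# Hold the red pot's mixer dial at its third click

### The arm

A 6-joint arm with a two-finger parallel gripper is mounted at the origin on the work surface; the furniture and walls round the work are solid. World frame = base frame: x ahead of the robot, y to its left, z up, the work surface at z = 0. Lengths are in mm, angles in rad, forces in N, time in s.
With the tool pointing down it reaches from about 400 to 925 mm from the base axis. Payload 12.5 kg.
Tool frame: the origin (TCP) lies at the very end of the fingers, on their centre line; the grasp point (between the pads) lies 19 mm behind it; x points along the fingers, y is the direction in which the jaws open and shut, and the axes are right-handed (so a half turn about x gives the same grasp; the last joint's range is limited). The gripper opens to 95 mm and grips with 3 to 60 N. Pads are 20 mm wide; open, the fingers measure 119 mm over their backs; the gripper's body (75 mm by 180 mm) begins 59 mm behind the grasp point.
Start: joints at [1.095, 0.491, 1.559, -0, 1.092, -0.106], TCP at [225.879, 582.777, 186.261] pointing down, gripper open.
Joint ranges: [-3.1, 3.1], [-0.84, 2.19], [0.05, 2.79], [-1.13, 4.28], [0.06, 2.93], [-2.69, 2.69]. Speed limits (rad/s): [2.22, 2.22, 2.79, 3.14, 3.14, 3.14].

### API

Orientations are given as [roll, pitch, yaw] about the fixed x, y, z axes, in that order (R = Rz(yaw) Ry(pitch) Rx(roll)).
In Python, from cell import * gives the robot as it stands.
- The arm moves only by the tool step_arm, never from a script. Its argument "steps" is a list of rows, each a list of 4 numbers: the shift along the tool's x, y, z in units of 50 mm (1.0 is 50 mm), then the turn about the tool's x in units of 8 degrees (1.0 is 8 degrees). A call has 1 to 20 rows; each row shifts and turns the commanded pose from where the row before left it, along the tool's axes as they then stand; what a row does not reach is not made up. A row lasts 1/8 s, in which the tool goes at most 62.5 mm and 10.7 degrees, less where a joint would pass 70% of its speed; a pose out of reach is approached as far as the arm can. A call is refused whole if a number of a shift passes 1 or a number of a turn 1, either way. A call with a gripper value outside its range is refused whole. "jaw" is the closure, from 0 (fully open) to 1 (shut), set as the call begins (left out, the last holds). The fingers move at their own pace and stop on an object; the grip force is fixed at half the most. Time passes only in rows, so rows that do not move let the fingers close. It gives the time, the measured TCP pose, the force and the opening at its end, in the units of the state.
- state(): the state, without advancing time (a new reading comes with each control period).
- read_camera(name): name is "scene" or "top" or "wrist"; returns the picture (480x640x3 uint8, red, green, blue); there is no depth.
- camera_info(name): a dict with "mtx" (3x3 intrinsics, pixels), "eye" and "attitude" of the camera in the world; the wrist camera has in their place "hand_eye" (4x4, takes a point from camera to tool coordinates, whose origin is the TCP and whose axes are the tool frame's). Camera axes: x right, y down, z forward; pixel columns grow to the right and rows downward; lengths in mm; the calibration is good to about 2 mm. A picture is of the moment at which its call begins: read the wrist's pose just before it. camera_info takes no time and is no camera call.
- job_done(): hands the job in, once; it reports no verdict.
The state is a dict: "t": time; "joints": joint angles; "qvel": joint speeds; "tau": joint torques, N m; "eef_pos": TCP position; "tcp_rot": TCP orientation; "ft_force": force on the tool from outside, world axes, zero at the start; "moment": the same for the moment, N m; "opening": opening from 0.0 (shut) to 1.0 (fully open).
Only numpy, scipy, OpenCV 4.12 (cv2) and the standard library are available. Lean on these libraries where they do the work, as an engineer would, in place of code of your own. Each camera call takes 0.05 s, during which the arm holds its last target.

### The job

The twin pot mixer on the counter runs only while a dial is held, and one of its two cups holds the red sample pot. Turn the dial in front of the red pot clockwise from off, past the first two clicks to the third (three dots), and finish still holding it there against its spring; do not let go. Leave the other dial off, and leave the pots and everything else where they stand.

Things in the scene. Friction and masses are not known exactly. Their poses are not given: they have to be found in the camera images.
- mixer: twin pot mixer, fixed: 220 (x) by 270 mm (y); front: white console, dark panel 51 mm high, two black dials; behind: grey deck 26 mm high, two rubber cups. Origin: centre of underside; x from dials to cups (away from robot), y left, z up. Dial axes at x -60 mm, y +70 (left) and -70 mm (right); cups at x +55, y +70 and -70 mm. Each dial runs the cup straight behind it
- cup_left (a point): centre of the floor of the left (+y) cup, run by the left dial; rim 64 mm across, 15 mm above this floor
- cup_right (a point): centre of the floor of the right (-y) cup, run by the right dial; same size
- dial_left (a joint): the left dial (on the mixer's +y side) of the two. Angle in rad: 0 off (red mark), growing CLOCKWISE seen from above; detents at 0.4, 0.8, 1.2 (one, two, three dots), end stop 1.3; beyond 1.08 is the third position. A spring returns it to 0 when let go (detents do not hold it): 0.13 Nm at 0 rising to 0.22 Nm at 1.3; the ridges at 0.2, 0.6, 1.0 add up to 0.05 Nm
- dial_right (a joint): the right dial (on the mixer's -y side) of the two. Angle in rad: 0 off (red mark), growing CLOCKWISE seen from above; detents at 0.4, 0.8, 1.2 (one, two, three dots), end stop 1.3; beyond 1.08 is the third position. A spring returns it to 0 when let go (detents do not hold it): 0.13 Nm at 0 rising to 0.22 Nm at 1.3; the ridges at 0.2, 0.6, 1.0 add up to 0.05 Nm
- dial_left_grip (a point): grip point of the left dial. On the vertical turning axis, inside the dial's black bar, 76 mm above the worktop. Bar 50 long, 14 thick, flat-sided, 61 to 86 mm above the worktop, on a 52 mm disc (its top at 61 mm). x axis along the bar to the white pointer end, y across its thickness, z up; turns with the dial. Off: pointer 0.6 rad counter-clockwise of the mixer's x axis
- dial_right_grip (a point): grip point of the right dial. On the vertical turning axis, inside the dial's black bar, 76 mm above the worktop. Bar 50 long, 14 thick, flat-sided, 61 to 86 mm above the worktop, on a 52 mm disc (its top at 61 mm). x axis along the bar to the white pointer end, y across its thickness, z up; turns with the dial. Off: pointer 0.6 rad counter-clockwise of the mixer's x axis
- pot_red: sample paint pot with red body and brick-red lid, closed with a screw lid, 49 mm across and 60 mm tall, about 0.09 kg; it stands upright in one of the mixer's two cups (which one varies). Origin: centre of its underside, 32 mm above the worktop; its top is 92 mm above the worktop
- pot_green: sample paint pot with green and blue body and cream lid, closed with a screw lid, 49 mm across and 60 mm tall, about 0.09 kg; it stands upright in one of the mixer's two cups (which one varies). Origin: centre of its underside, 32 mm above the worktop; its top is 92 mm above the worktop
- tin_green: bystander: small green paint tin with a metal lid, 68 mm across, 62 mm tall, loose, near the left edge of the work area; origin: centre of its underside
- tape_blue: bystander: roll of blue masking tape lying flat, 90 mm across, 19 mm tall, loose, near the right edge of the work area; origin: centre of its underside
Mind the look-alikes: they are no part of the job. What is shaped like the pot_red but orange or purple is not meant.

How it is judged:
By the outcome, as a careful person would: the job done as asked, in the order asked, and still so for the second after the job is handed in, while the arm keeps its last pose, push and grip.
It also fails if it takes over 32 s, if anything falls off the work surface, if the arm or the gripper's body presses on something with over 40 N, if the wrist force passes 120 N, or if a joint passes its speed limit or range.

## Working session

There is one attempt and no reset: what is moved stays moved. The work goes in short steps, Python scripts to look and compute and a tool call to move; the robot and the scene stay as the last step left them, time stands still between calls to the robot, and variables do not carry over. Pictures are saved under pics/ and viewed, and the job is handed in when it is done.

Besides the shell and the picture viewer there is one more tool, called after "Request:" as a command line: name --pt "numbers of a row" for each row, then --argument value for the rest. step_arm: Moves the arm, as the interface text tells. Its arguments: {"type":"object","properties":{"steps":{"type":"array","items":{"type":"array","items":{"type":"number"}}},"jaw":{"type":"number"}},"required":["steps"]}

```bash
mkdir -p pics; python3 - <<'E'
from cell import *
import cv2
s=state();print(s)
for n in("scene","top"):
    im=read_camera(n);cv2.imwrite(f"pics/{n}0.png",im[:,:,::-1]);print(n,camera_info(n))
print(camera_info("wrist"))
E
```

```text
{'t': 0.0, 'joints': array([ 1.09540710e+00,  4.91612278e-01,  1.55946653e+00,  3.22897983e-05,
        1.09169881e+00, -1.05571727e-01]), 'qvel': array([ 2.07659760e-03, -6.65463936e-05, -1.26022569e-03,  1.23044347e-03,
        1.09001648e-03, -5.42314435e-04]), 'tau': array([ 5.04952859e-04, -6.12640572e+01, -2.58167928e+01,  6.91689667e-02,
        4.83422284e-02, -9.82184292e-05]), 'eef_pos': array([225.72691722, 582.50975375, 185.62313731]), 'tcp_rot': array([-1.70053009,  1.56961102, -2.07036249]), 'ft_force': array([0.41942144, 0.71344704, 0.13420558]), 'moment': array([-0.04336006, -0.03331522, -0.02260639]), 'opening': 0.9956145358074707}
scene {'mtx': array([[556.66755548,   0.        , 315.09668125],
       [  0.        , 556.66755548, 248.05721369],
       [  0.        ,   0.        ,   1.        ]]), 'eye': array([-236.37386027, -660.68318631, 1173.208166  ]), 'attitude': array([-2.43858218e+00,  5.83142996e-04, -8.60633418e-01])}
top {'mtx': array([[529.49956563,   0.        , 321.9601163 ],
       [  0.        , 529.49956563, 244.47117374],
       [  0.        ,   0.        ,   1.        ]]), 'eye': array([ 195.67997613,  -65.41979088, 1355.91564307]), 'attitude': array([-2.92474614, -0.00497687, -1.47347248])}
{'mtx': array([[423.7732168 ,   0.        , 317.57680119],
       [  0.        , 423.7732168 , 238.13205779],
       [  0.        ,   0.        ,   1.        ]]), 'hand_eye': array([[ 2.33223828e-04, -2.37071299e-01,  9.71492226e-01,
        -1.99174411e+02],
       [ 9.99999762e-01,  6.85507393e-04, -7.27845703e-05,
        -1.05795364e+00],
       [-6.48709970e-04,  9.71492012e-01,  2.37071403e-01,
        -6.60583550e+01],
       [ 0.00000000e+00,  0.00000000e+00,  0.00000000e+00,
         1.00000000e+00]])}
```

View pics/top0.png

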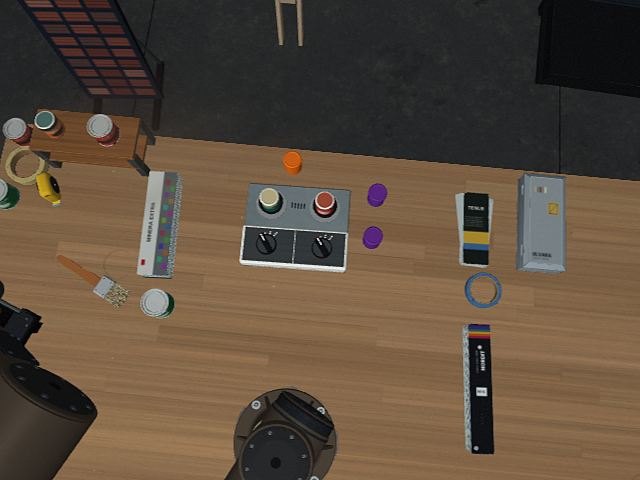

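View pics/scene0.png

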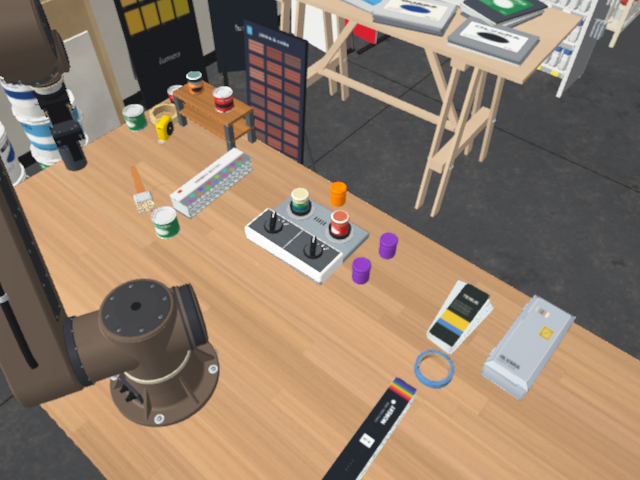

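Candidates in the top view: the brick-red lid at (325,204) in the right cup fits. The cream lid (269,201) is green's, and orange (292,162) and purple (376,195), (373,237) are look-alikes off the mixer. I'll confirm that in a crop and measure the mixer corners and dials.

```bash
cat > h.py <<'E'
import numpy as np,cv2
from scipy.spatial.transform import Rotation as R
from cell import *
def ray(ci,px,Rm=None,eye=None):
    d=np.linalg.inv(ci['mtx'])@np.array([px[0],px[1],1.])
    if Rm is None: Rm=R.from_euler('xyz',ci['attitude']).as_matrix();eye=ci['eye']
    return np.array(eye),Rm@d
def onz(ci,px,z,Rm=None,eye=None):
    e,d=ray(ci,px,Rm,eye);return e+d*(z-e[2])/d[2]
def wristpose(s,ci):
    T=np.eye(4);T[:3,:3]=R.from_euler('xyz',s['tcp_rot']).as_matrix();T[:3,3]=s['eef_pos']
    M=T@ci['hand_eye'];return M[:3,:3],M[:3,3]
E
python3 - <<'E'
from h import *
a=cv2.imread('pics/top0.png')[170:280,230:390];b=cv2.imread('pics/scene0.png')[170:290,230:390]
cv2.imwrite('pics/crop0.png',np.vstack([cv2.resize(a,None,fx=4,fy=4,interpolation=2)[:300*2][:440],])); cv2.imwrite('pics/crop1.png',cv2.resize(b,None,fx=4,fy=4,interpolation=2))
E
```

```text
(no output)
```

View pics/crop0.png

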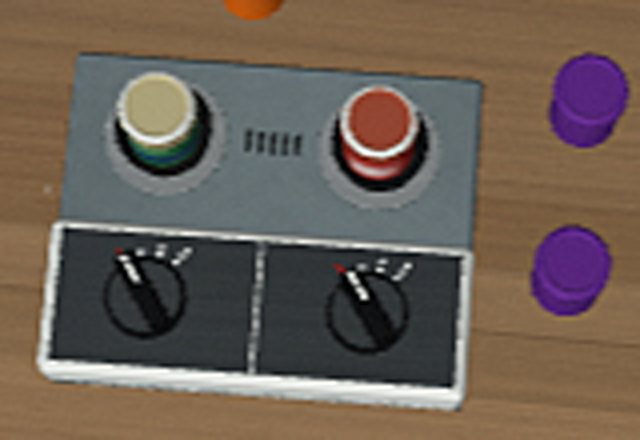

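View pics/crop1.png

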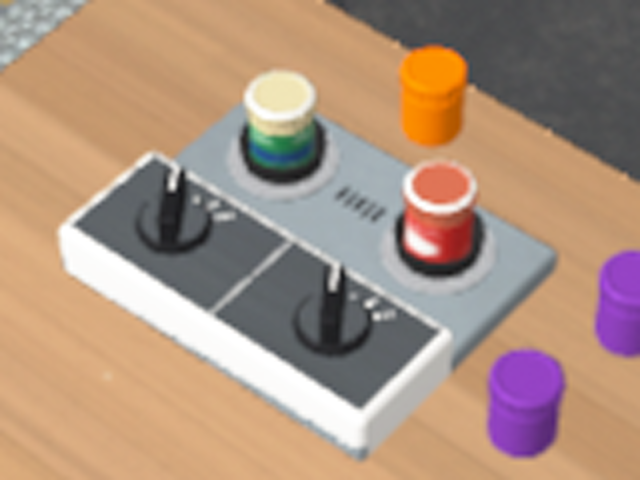

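The crop confirms it: the red pot with the white-rimmed brick lid is in the right cup, so the right dial (disc centre about (322,248)) is the one to turn. Both pointers are at red.

```bash
python3 - <<'E'
from h import *
c=camera_info('top');f=lambda x,y,z:onz(c,(230+(x-1.5)/4,170+(y-1.5)/4),z)
L=f(145,298,61);Rr=f(368,312,61);print(L,Rr)
d=L-Rr;print('len',np.hypot(*d[:2]),'yaw from dials',np.arctan2(-d[0],d[1]))
a=f(57,224,51);b=f(470,252,51);d=a-b;print(a,b,np.hypot(*d[:2]),'yaw edge',np.arctan2(-d[0],d[1]))
cs=camera_info('scene');g=lambda x,y,z:onz(cs,(230+(x-1.5)/4,170+(y-1.5)/4),z)
print(g(333,321,61),g(172,222,61))
s=state();print(R.from_euler('xyz',s['tcp_rot']).as_matrix().round(3))
E
```

```text
[467.33092241  95.69017558  61.        ] [472.12250564 -44.06329421  61.        ]
len 139.8355877009382 yaw from dials 0.034272544477856666
[511.7552902  158.31983847  51.        ] [ 519.33842724 -104.48516342   51.        ] 262.9143833721387 yaw edge 0.02884661058538349
[469.3890744  -45.35214354  61.        ] [464.64174626  94.92154206  61.        ]
[[-0.     0.361  0.932]
 [-0.001  0.932 -0.361]
 [-1.    -0.001 -0.   ]]
```

Request:
step_arm --pt "0 -0.82 0.75 0" --pt "0 -0.82 0.75 0" --pt "0 -0.82 0.75 0" --pt "0 -0.82 0.75 0" --pt "0 -0.82 0.75 0" --pt "0 -0.82 0.75 0" --pt "0 -0.82 0.75 0" --pt "0 -0.82 0.75 0" --pt "0 -0.82 0.75 0" --pt "0 -0.82 0.75 0" --pt "0 -0.82 0.75 0" --pt "0 -0.82 0.75 0" --pt "0 0 0 0"

```text
t: 1.72
eef_pos: [468.5, -41.5, 185.8]
tcp_rot: [-1.986, 1.571, -2.36]
ft_force: [-0.2, 0.2, 0.5]
opening: 0.998
```

Request:
step_arm --pt "0 0 0 -0.9" --pt "0 0 0 -0.9" --pt "0 0 0 -0.9" --pt "0 0 0 -0.9" --pt "0 0 0 -0.9" --pt "0 0 0 -0.9" --pt "0 0 0 -0.9" --pt "0 0 0 -0.9" --pt "0 0 0 0" --pt "0 0 0 0"

```text
t: 2.98
eef_pos: [467.4, -38.2, 186.2]
tcp_rot: [1.751, 1.571, 2.384]
ft_force: [0.3, 0.6, 0.1]
opening: 0.997
```

```bash
python3 - <<'E'
from h import *
s=state();im=read_camera('wrist');cv2.imwrite('pics/w1.png',im[:,:,::-1])
M=R.from_euler('xyz',s['tcp_rot']).as_matrix();print(s['t'],s['eef_pos'],s['joints'],'y yaw',np.arctan2(M[1,1],M[0,1]));print(M.round(3))
import json;json.dump([list(s['eef_pos']),list(s['tcp_rot'])],open('w1.json','w'))
E
```

```text
2.975 [467.43735619 -38.159246   186.18361674] [-2.22517697e-01  2.70167299e-01  1.92672494e+00  1.57907587e-04
  9.44916494e-01 -2.42670167e+00] y yaw 2.2040914480957223
[[-0.    -0.592  0.806]
 [ 0.     0.806  0.592]
 [-1.     0.    -0.   ]]
```

View pics/w1.png

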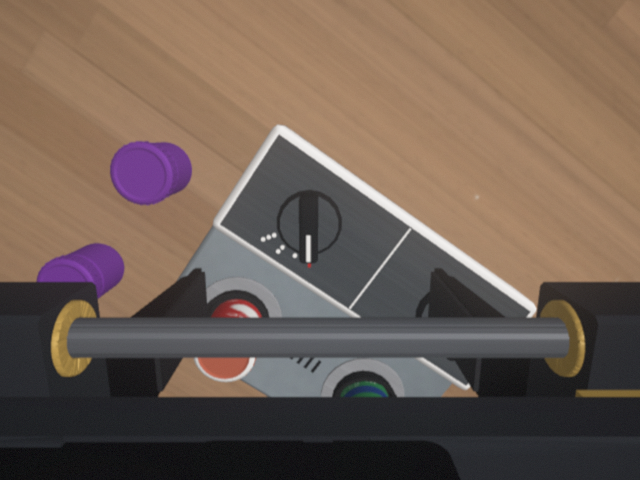

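The wrist view shows the right dial with its disc centre at about (310,222). Its bar is vertical in the image at column 308, pointer down at the red mark, so the yaw matches.

```bash
python3 - <<'E'
from h import *
import json
p,r=json.load(open('w1.json'));s=dict(eef_pos=np.array(p),tcp_rot=np.array(r));c=camera_info('wrist')
Rm,e=wristpose(s,c);M=R.from_euler('xyz',r).as_matrix()
im=cv2.imread('pics/w1.png');
cv2.imwrite('pics/w1c.png',cv2.resize(im[180:275,260:360],None,fx=6,fy=6,interpolation=2))
for px,z in(((310,221.5),61),((309,193),86),((308.5,262),86)):
    P=onz(c,px,z,Rm,e);print(px,P,'tool',M.T@(P-p))
E
```

```text
(310, 221.5) [470.28263781 -44.25321551  61.        ] tool [125.18204228  -6.62701492  -1.30727028]
(309, 193) [449.71032524 -59.56012946  86.        ] tool [100.18315706  -6.78468453 -26.95005751]
(308.5, 262) [491.18288677 -29.83099165  86.        ] tool [100.18071662  -7.36419904  24.07404612]
```

View pics/w1c.png

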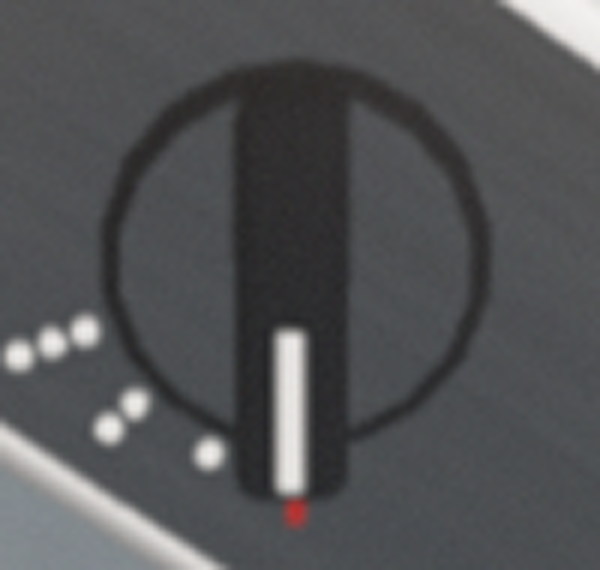

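Request:
step_arm --pt "0 -0.14 -0.03 0" --pt "0.6 0 0 0" --pt "0.6 0 0 0" --pt "0.6 0 0 0" --pt "0.3 0 0 0" --pt "0.2 0 0 0" --pt "0.12 0 0 0" --pt "0 0 0 0" --pt "0 0 0 0"

```text
t: 4.15
eef_pos: [470.9, -45.2, 65.7]
tcp_rot: [-0.8, 1.57, -0.165]
ft_force: [-0.1, 0.3, 0.4]
opening: 0.999
```

Request:
step_arm --pt "0 0 0 0" --pt "0 0 0 0" --pt "0 0 0 0" --pt "0 0 0 0" --pt "0 0 0 0" --pt "0 0 0 0" --pt "0 0 0 0" --pt "0 0 0 0" --jaw 1

```text
t: 5.15
eef_pos: [470.6, -45.1, 65.2]
tcp_rot: [0.734, 1.571, 1.369]
ft_force: [0.2, 0.2, 0.1]
opening: 0.211
```

```bash
python3 - <<'E'
from h import *
s=state();im=read_camera('wrist');cv2.imwrite('pics/w2.png',im[:,:,::-1])
print(s['t'],s['eef_pos'],s['joints'],s['ft_force'],s['moment'],s['opening']*95)
E
```

```text
5.15 [470.58757411 -45.1149399   65.21000729] [-2.35489572e-01  4.59493785e-01  2.05049944e+00  1.53867357e-04
  6.31602541e-01 -2.44192314e+00] [0.1869807  0.22059137 0.08221577] [ 0.06232391  0.00087635 -0.04468072] 20.01500898856735
```

View pics/w2.png

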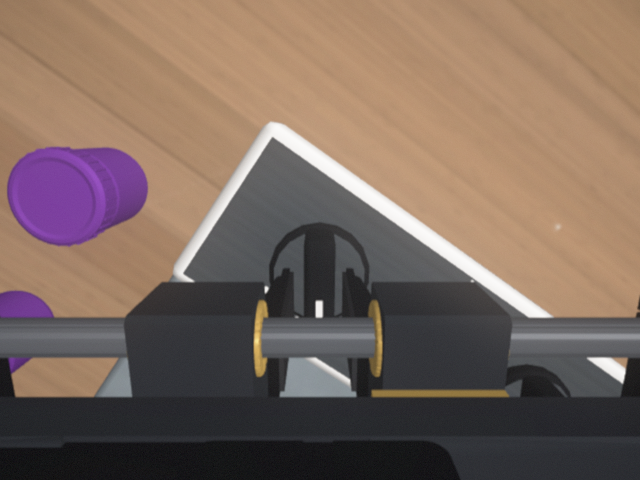

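The fingers are either side of the bar and centred on it at column 319, but still closing. I'll wait for them.

Request:
step_arm --pt "0 0 0 0" --pt "0 0 0 0" --pt "0 0 0 0"

```text
t: 5.58
eef_pos: [470.6, -45.1, 65.2]
tcp_rot: [0.386, 1.571, 1.022]
ft_force: [0.1, -0.2, -0.4]
opening: 0.006
```

Request:
step_arm --pt "0 0 0 0"

```text
t: 5.7
eef_pos: [470.6, -45.1, 65.2]
tcp_rot: [0.531, 1.571, 1.166]
ft_force: [0.6, -0.0, 0.1]
opening: 0.008
```

The opening reads near 0, but it should be about 0.15 on the bar, so I'll look.

```bash
python3 - <<'E'
from h import *
s=state();im=read_camera('wrist');a=im[:,:,::-1];cv2.imwrite('pics/w3.png',cv2.resize(a[180:420,160:480],None,fx=2.5,fy=2.5))
b=read_camera('scene')[:,:,::-1];cv2.imwrite('pics/s3.png',cv2.resize(b[170:290,230:390],None,fx=5,fy=5,interpolation=2))
print(s['t'],s['eef_pos'],s['joints'],s['ft_force'],s['moment'],s['opening']*95)
E
```

```text
5.7 [470.59721144 -45.12012573  65.21868331] [-2.35492039e-01  4.59483716e-01  2.05048038e+00  1.44618142e-04
  6.31613986e-01 -2.44188020e+00] [ 0.63694923 -0.00387759  0.05660191] [ 0.03340334  0.04001255 -0.05681501] 0.7373724937363597
```

View pics/w3.png

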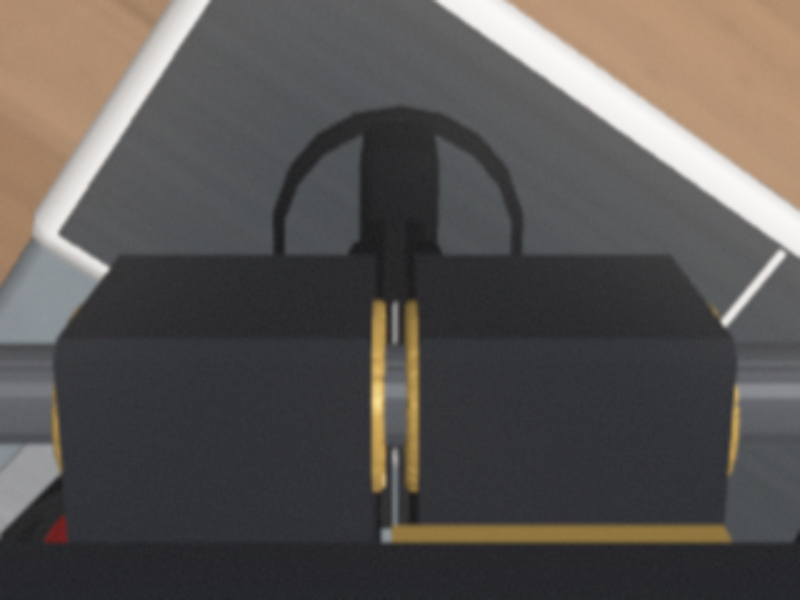

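View pics/s3.png

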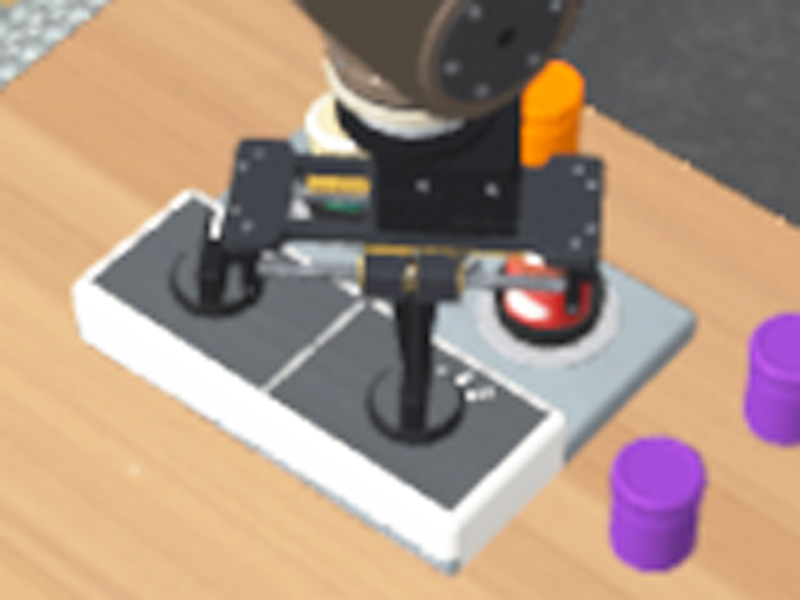

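```bash
python3 - <<'E'
from h import *
c=camera_info('wrist');H=np.linalg.inv(c['hand_eye'])
def pr(x,y,z):
    p=H@[x,y,z,1];q=c['mtx']@p[:3];return (q[:2]/q[2]).round(1)
for P in [(0,0,0),(0,10,0),(0,10,-10),(-19,10,-10),(-19,7,-10),(0,7,-10),(0,0,-10),(-20,7,-25),(-20,-7,-25),(-40,7,-10),(-60,7,-10)]:print(P,pr(*P))
im=cv2.imread('pics/w2.png');a=cv2.resize(im[215:330,260:380],None,fx=5,fy=5,interpolation=2)
im=cv2.resize(cv2.imread('pics/w3.png'),(320,240),interpolation=cv2.INTER_AREA)
b=cv2.resize(im[35:150,100:220],None,fx=5,fy=5,interpolation=2)
m=np.hstack([a,b]);m=np.clip(m.astype(float)*2.2,0,255).astype('uint8');cv2.imwrite('pics/cmp.png',cv2.resize(m,(800,383)))
E
```

```text
(0, 0, 0) [318.8 274.4]
(0, 10, 0) [339.  274.4]
(0, 10, -10) [339.3 254.9]
(-19, 10, -10) [341.3 266.6]
(-19, 7, -10) [334.6 266.6]
(0, 7, -10) [333.1 254.9]
(0, 0, -10) [318.8 254.9]
(-20, 7, -25) [335.  234.3]
(-20, -7, -25) [302.8 234.3]
(-40, 7, -10) [336.6 282.6]
(-60, 7, -10) [339.1 301.9]
```

View pics/cmp.png

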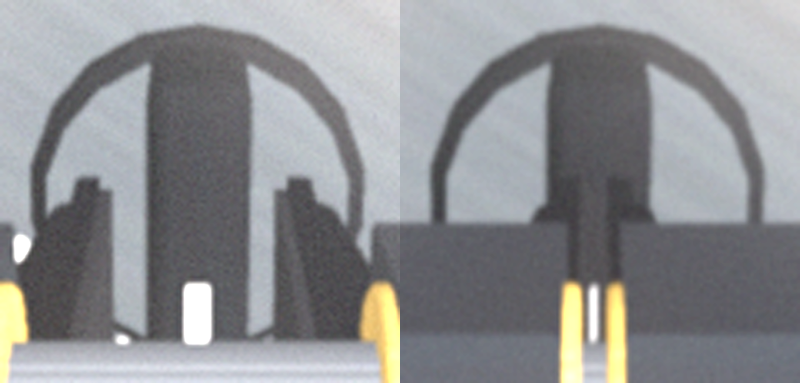

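```bash
python3 - <<'E'
from h import *
c=camera_info('scene');Rm=R.from_euler('xyz',c['attitude']).as_matrix()
def pr(P):
    q=c['mtx']@(Rm.T@(np.array(P)-c['eye']));return q[:2]/q[2]
t=np.array([470.6,-45.1,0])
for z in(61,65,86,105,124):print(z,pr(t+[0,0,z]))
u=np.array([.806,.592,0])
for z in (61,86):print(z,pr(t+25*u+[0,0,z]),pr(t-25*u+[0,0,z]))
a=cv2.imread('pics/scene0.png')[205:265,290:340]
b=read_camera('scene')[:,:,::-1];cv2.imwrite('pics/scene3.png',b);b=b[205:265,290:340]
m=np.hstack([cv2.resize(x,None,fx=8,fy=8,interpolation=2) for x in(a,b)]);m=np.clip(m.astype(float)*2,0,255).astype('uint8');cv2.imwrite('pics/cmp2.png',m)
E
```

```text
61 [313.10503575 249.557962  ]
65 [313.099954   248.56932867]
86 [313.07292031 243.31004246]
105 [313.04793599 238.44945282]
124 [313.02243671 233.488678  ]
61 [313.85162126 242.34288972] [312.34172161 256.93470141]
86 [313.82967174 236.06953503] [312.29898461 250.71496697]
```

View pics/cmp2.png

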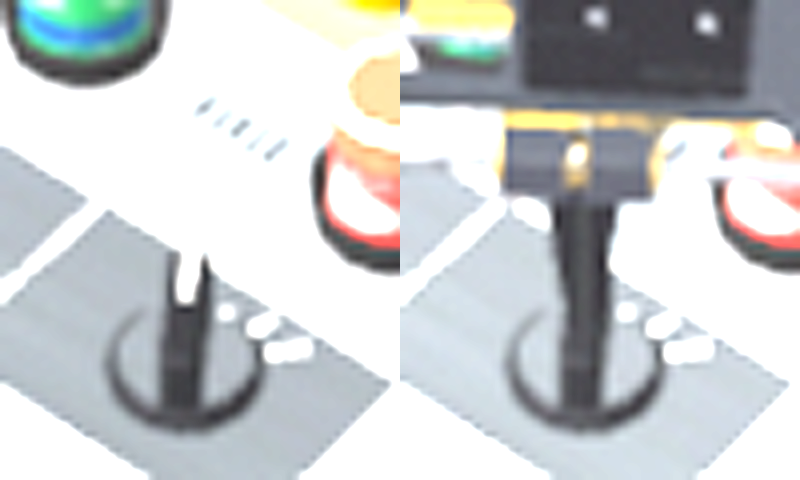

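The views show the closed fingertips lying over the bar's top: they end about 20 mm above the nominal TCP, so they closed above the bar. I'll open partly, then lower in small steps while watching the force.

Request:
step_arm --pt "0 0 0 0" --pt "0 0 0 0" --pt "0 0 0 0" --pt "0 0 0 0" --pt "0.06 0 0 0" --pt "0 0 0 0" --jaw 0.65

```text
t: 6.6
eef_pos: [470.5, -45.1, 62.0]
tcp_rot: [2.089, 1.57, 2.724]
ft_force: [-0.3, -0.6, -0.1]
opening: 0.352
```

Request:
step_arm --pt "0.03 0 0 0" --pt "0 0 0 0"

```text
t: 6.85
eef_pos: [470.5, -45.1, 60.6]
tcp_rot: [1.738, 1.571, 2.374]
ft_force: [0.2, 0.1, -0.1]
opening: 0.352
```

```bash
python3 - <<'E'
from h import *
s=state();im=read_camera('wrist')[:,:,::-1];cv2.imwrite('pics/w4.png',im);
print(s['t'],s['eef_pos'],s['ft_force'],s['opening']*95)
a=cv2.resize(im[205:345,220:420],None,fx=4,fy=4,interpolation=2);cv2.imwrite('pics/w4c.png',np.clip(a.astype(float)*2,0,255).astype('uint8'))
E
```

```text
6.85 [470.54239469 -45.08031233  60.60364099] [ 0.21306446  0.1157022  -0.14561804] 33.40673102461744
```

View pics/w4c.png

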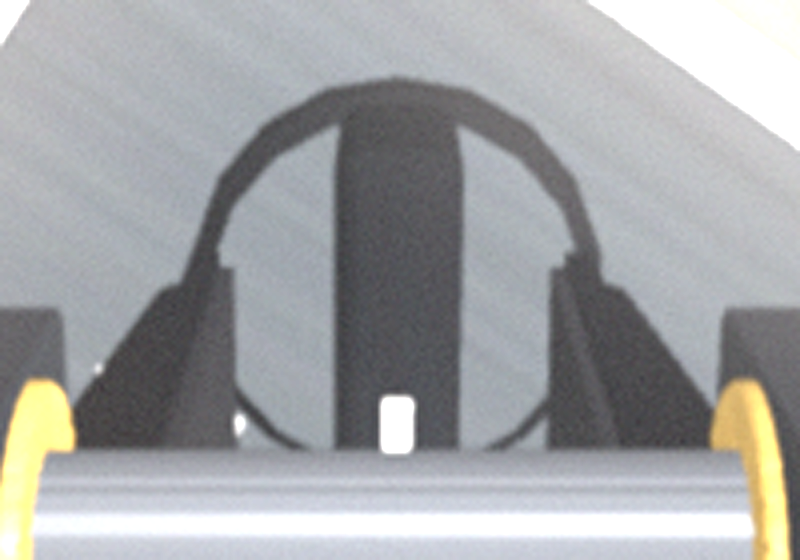

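Request:
step_arm --pt "0.03 0 0 0" --pt "0 0 0 0"

```text
t: 7.15
eef_pos: [470.6, -45.1, 59.1]
tcp_rot: [1.666, 1.571, 2.302]
ft_force: [-0.5, -0.2, 0.5]
opening: 0.351
```

Request:
step_arm --pt "0.03 0 0 0" --pt "0 0 0 0"

```text
t: 7.4
eef_pos: [470.5, -45.1, 57.6]
tcp_rot: [1.733, 1.571, 2.369]
ft_force: [-0.4, -0.3, 0.9]
opening: 0.354
```

Request:
step_arm --pt "0.04 0 0 0" --pt "0 0 0 0"

```text
t: 7.65
eef_pos: [470.5, -45.1, 55.6]
tcp_rot: [1.844, 1.571, 2.479]
ft_force: [0.9, -0.6, -0.3]
opening: 0.35
```

Request:
step_arm --pt "0.04 0 0 0" --pt "0 0 0 0"

```text
t: 7.9
eef_pos: [470.5, -45.1, 53.6]
tcp_rot: [1.91, 1.571, 2.546]
ft_force: [-0.5, 0.4, 0.0]
opening: 0.35
```

Request:
step_arm --pt "0.04 0 0 0" --pt "0 0 0 0"

```text
t: 8.15
eef_pos: [470.5, -45.1, 51.6]
tcp_rot: [1.948, 1.57, 2.584]
ft_force: [-0.9, 0.3, 0.2]
opening: 0.347
```

Request:
step_arm --pt "0.03 0 0 0" --pt "0 0 0 0"

```text
t: 8.4
eef_pos: [470.5, -45.1, 50.1]
tcp_rot: [1.958, 1.571, 2.594]
ft_force: [0.3, -0.3, 1.0]
opening: 0.351
```

```bash
python3 - <<'E'
from h import *
s=state();im=read_camera('wrist')[:,:,::-1];cv2.imwrite('pics/w5.png',im);
print(s['t'],s['eef_pos'],s['ft_force'],s['opening']*95)
a=cv2.resize(im[205:345,220:420],None,fx=4,fy=4,interpolation=2);cv2.imwrite('pics/w5c.png',np.clip(a.astype(float)*2,0,255).astype('uint8'))
b=read_camera('scene')[:,:,::-1];cv2.imwrite('pics/scene5.png',b);b=b[205:265,280:350]
m=np.clip(cv2.resize(b,None,fx=10,fy=10,interpolation=2).astype(float)*2,0,255).astype('uint8');cv2.imwrite('pics/s5.png',m)
E
```

```text
8.4 [470.51425871 -45.10633621  50.09689858] [ 0.26938464 -0.29363092  1.01717253] 33.369820681774286
```

View pics/w5c.png

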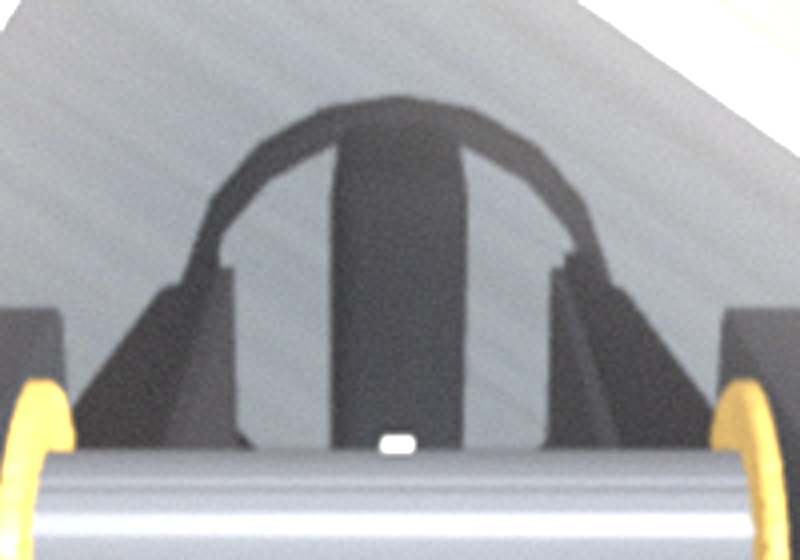

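View pics/s5.png

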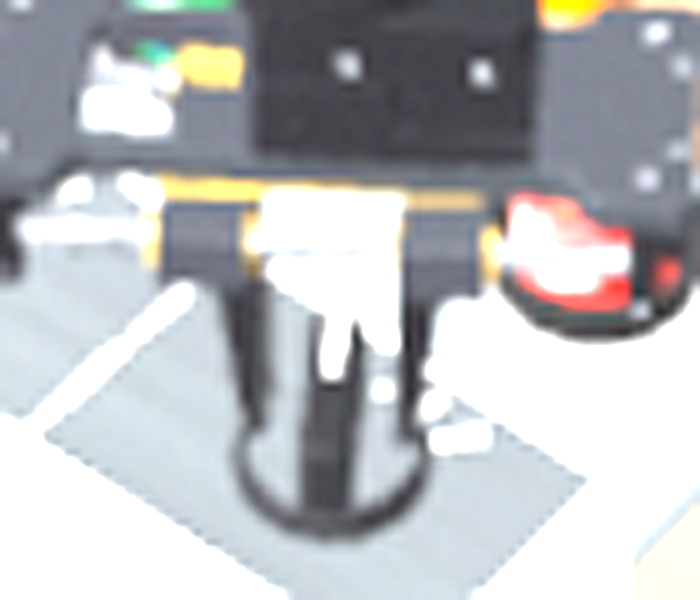

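The tips now straddle the bar at z about 67 (scene pixels (305,247) and (320,248)), with the bar's top at 86. Closing.

Request:
step_arm --pt "0.02 0 0 0" --pt "0 0 0 0" --pt "0 0 0 0" --pt "0 0 0 0" --pt "0 0 0 0" --pt "0 0 0 0" --jaw 1

```text
t: 9.25
eef_pos: [470.2, -44.8, 49.2]
tcp_rot: [1.879, 1.57, 2.515]
ft_force: [-2.0, 4.9, 2.2]
opening: 0.147
```

Request:
step_arm --pt "0 0 0 0" --pt "0 0 0 0"

```text
t: 9.5
eef_pos: [470.2, -44.8, 49.2]
tcp_rot: [1.805, 1.57, 2.44]
ft_force: [-0.6, 5.7, 1.2]
opening: 0.14
```

Request:
step_arm --pt "0 0 0 0.4" --pt "0 0 0 0.4" --pt "0 0 0 0.4" --pt "0 0 0 0.4" --pt "0 0 0 0.4" --pt "0 0 0 0.4" --pt "0 0 0 0.4" --pt "0 0 0 0.4" --pt "0 0 0 0.4" --pt "0 0 0 0.4" --pt "0 0 0 0" --pt "0 0 0 0"

```text
t: 11.0
eef_pos: [469.6, -43.5, 49.2]
tcp_rot: [2.247, 1.568, 2.324]
ft_force: [-2.2, 16.6, 5.6]
opening: 0.144
```

```bash
python3 - <<'E'
from h import *
s=state();im=read_camera('wrist')[:,:,::-1];cv2.imwrite('pics/w6.png',im);
M=R.from_euler('xyz',s['tcp_rot']).as_matrix()
print(s['t'],s['eef_pos'],s['ft_force'],s['moment'],s['opening']*95,s['joints'],'turned',2.204-np.arctan2(M[1,1],M[0,1]))
a=cv2.resize(im[205:345,220:420],None,fx=4,fy=4,interpolation=2);cv2.imwrite('pics/w6c.png',np.clip(a.astype(float)*2,0,255).astype('uint8'))
E
```

```text
11.0 [469.64393942 -43.51174511  49.19557692] [-2.19858793 16.64404581  5.63634853] [3.38084528 0.34830057 0.17220409] 13.725419755716594 [-0.23354516  0.48777847  2.06437939  0.00273574  0.59174352 -1.88375784] turned 0.5560615239855697
```

View pics/w6c.png

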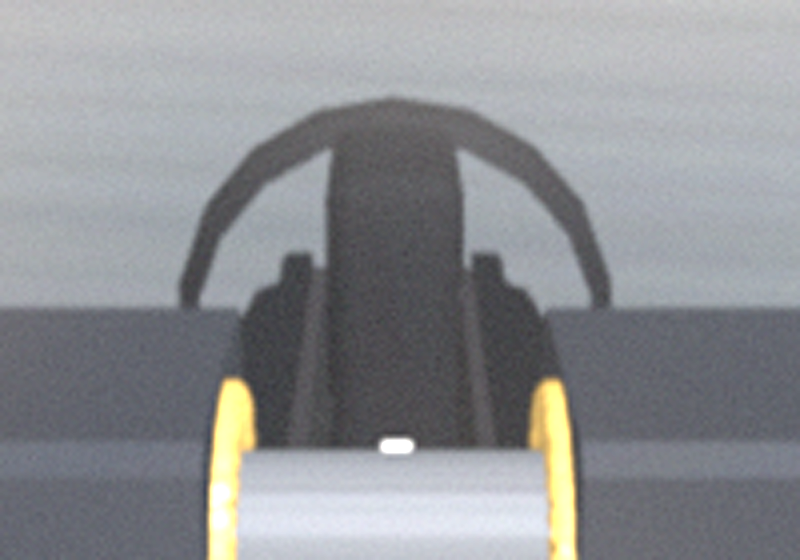

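The grip holds with the bar aligned in the pads. I'll relieve the roughly 16 N side load (axis about 1.5 mm off) and keep turning.

Request:
step_arm --pt "0 0.03 0 0" --pt "0 0 0 0.4" --pt "0 0 0 0.4" --pt "0 0 0 0.4" --pt "0 0 0 0.4" --pt "0 0 0 0.4" --pt "0 0 0 0.4" --pt "0 0 0 0.4" --pt "0 0 0 0.4" --pt "0 0 0 0.4" --pt "0 0 0 0.4" --pt "0 0 0 0.4" --pt "0 0 0 0.4" --pt "0 0 0 0" --pt "0 0 0 0"

```text
t: 12.92
eef_pos: [470.1, -41.7, 49.2]
tcp_rot: [2.501, 1.568, 1.908]
ft_force: [1.1, 21.6, 4.4]
opening: 0.144
```

```bash
python3 - <<'E'
from h import *
s=state();im=read_camera('wrist')[:,:,::-1];cv2.imwrite('pics/w7.png',im);
M=R.from_euler('xyz',s['tcp_rot']).as_matrix()
print(s['t'],s['eef_pos'],s['ft_force'],s['moment'],s['opening']*95,s['joints'],'turned',2.204-np.arctan2(M[1,1],M[0,1]))
b=read_camera('scene')[:,:,::-1];cv2.imwrite('pics/scene7.png',b)
t=read_camera('top')[:,:,::-1];cv2.imwrite('pics/top7.png',t)
a=cv2.resize(im[205:345,220:420],None,fx=2,fy=2,interpolation=2);a=np.clip(a.astype(float)*2,0,255).astype('uint8')
b=cv2.resize(b[170:290,230:390],(400,300),interpolation=2);t=cv2.resize(t[170:280,230:390],(400,275),interpolation=2)
m=np.zeros((580,800,3),np.uint8);m[:280,:400]=a;m[:300,400:]=b;m[300:575,:400]=t;cv2.imwrite('pics/m7.png',m)
E
```

```text
12.925 [470.09802974 -41.7312662   49.17783077] [ 1.07584939 21.56909143  4.41706244] [ 4.08919508 -0.22663417  0.22726454] 13.667319552725251 [-0.2299389   0.48778032  2.06446558  0.00365336  0.59064494 -1.21052721] turned 1.2264488141349905
```

View pics/m7.png

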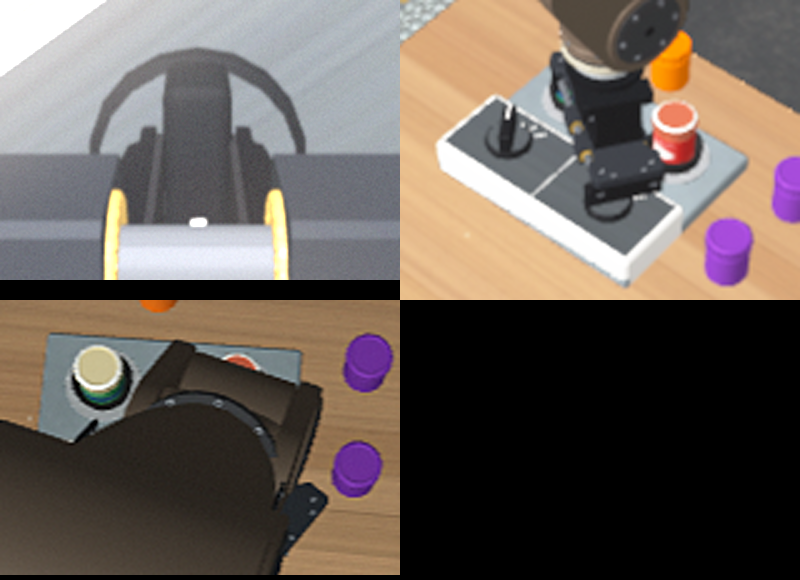

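View pics/w7.png

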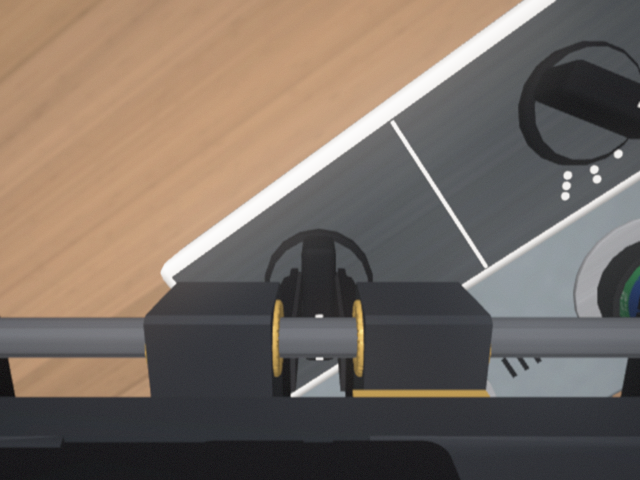

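Request:
step_arm --pt "0 0 0 0" --pt "0 0 0 0" --pt "0 0 0 0" --pt "0 0 0 0" --pt "0 0 0 0" --pt "0 0 0 0" --pt "0 0 0 0" --pt "0 0 0 0"

```text
t: 14.08
eef_pos: [470.2, -41.8, 49.2]
tcp_rot: [2.448, 1.568, 1.855]
ft_force: [2.0, 22.8, 2.8]
opening: 0.144
```

```bash
python3 - <<'E'
from h import *
s=state();im=read_camera('wrist')[:,:,::-1].copy();cv2.imwrite('pics/w8.png',im);c=camera_info('wrist')
M=R.from_euler('xyz',s['tcp_rot']).as_matrix();Rm,e=wristpose(s,c)
print(s['t'],s['eef_pos'],s['ft_force'],s['moment'],s['opening']*95,'turned',2.204-np.arctan2(M[1,1],M[0,1]))
def yaw(a,b,z):
    d=onz(c,b,z,Rm,e)-onz(c,a,z,Rm,e);return np.arctan2(d[1],d[0])
# panel divider line runs along mixer +x : (393,122)->(487,265)
m=yaw((393,122),(487,265),51);print('mixer yaw',m,'tool z yaw',np.arctan2(M[1,2],M[0,2]),'angle est',0.6-(np.arctan2(M[1,2],M[0,2])-m))
# disc (radius 26) centre
print('disc back edge',onz(c,(318.5,230),61,Rm,e))
a=cv2.resize(im[215:300,240:400],None,fx=5,fy=5,interpolation=2);cv2.imwrite('pics/w8c.png',np.clip(a.astype(float)*2.5,0,255).astype('uint8'))
E
```

```text
14.075 [470.15279645 -41.76014626  49.21306747] [ 1.99359554 22.76571513  2.79879761] [ 4.1287432  -0.30576847  0.30378722] 13.719168725385723 turned 1.2264517147834577
mixer yaw 0.033643491105579335 tool z yaw -0.5932453432958558 angle est 1.226888834401435
disc back edge [450.02178074 -28.95481994  61.        ]
```

View pics/w8c.png

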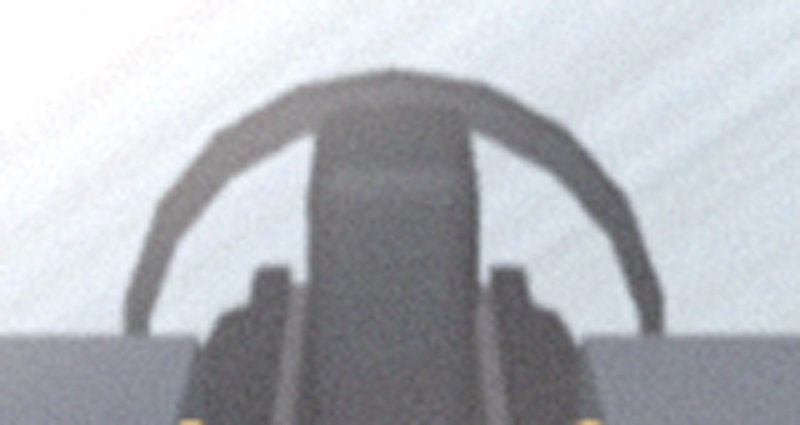

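```bash
python3 -c "
from cell import *
print(job_done())"
```

```text
the job is handed in; nothing more can be done
None
```

The right dial, in front of the red pot, is turned clockwise to the third position and the arm is still holding it there against its spring. I handed the job in at about 14 s, well under the 32 s limit.

- **Last checks:** the dial angle came out at about 1.23 rad from the tool's turn, and the same measured against the mixer's panel line. The third position begins at 1.08. The grip was 13.7 mm on the 14 mm bar, and the angle was unchanged over a 1 s hold before hand-in. The left dial still showed off, and both pots were upright in their cups.
- **Missed first grip:** the first close shut above the bar because the visible fingertips end about 17–20 mm short of the stated TCP. I reopened, lowered in small steps with no contact force, and gripped again.
- **Remaining side force:** a steady sideways force of about 23 N stayed on the fingers while holding. My 1.5 mm shift to relieve it did not help. It is well below the 120 N wrist limit, and the moment readings place it at the fingers rather than the gripper body.

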